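# Set the sliding microphone of a stereo bar to its tape mark and clamp it

## Task

Set the microphone spacing on the stereo bar: release the sliding collar by swinging its red-knobbed cam lever over, away from you, slide the collar outward along the bar until its outer edge just meets the near edge of the yellow tape, then swing the lever fully back towards you to clamp it there. The blue tape belongs to another setup, so ignore it and slide across it if it is in the way. Do not knock either microphone out of its aim or disturb the things lying on the desk.

Things in the scene. Friction and masses are not known exactly. Their poses are not given: they have to be found in the camera images.
- stereo_bar: Desk microphone stand, fixed: black round base 144 mm across, post, and a level square aluminium bar 20 x 20 x 360 mm, axis 200 mm above the desk. Origin: centre of the base, on the desk, below the bar's middle. Its y axis runs along the bar to the robot's left, x away from the robot, as the microphones point. The collar is on the left half (y > 0), a fixed microphone holder at y = -150 mm.
- collar (a joint): Slide of the collar along the bar, m: collar centre at bar y = 0.038 + value. 0 = next to the post, grows outward (to the robot's left) to a stop at 0.120. With the lever released it takes about 3 N to move; with the lever clamped the cam holds it against some 20 N.
- collar_edge (a point): Centre of the collar's outer face (its +y side), on the bar's axis, 200 mm above the desk. The collar is a dark grey block around the bar, 40 mm (x) by 32 mm (along the bar) by 34 mm high, with two ears on top that hold the lever's pivot; the ears end 31 mm above the bar's axis.
- yellow_tape_edge (a point): Inner edge (towards the post) of the yellow tape, on the bar's axis; axes as the bar's. The tape is a flat band 8 mm wide, wrapped round the bar; its outer edge is 8 mm farther out. The collar can slide over tape. The collar is right when collar_edge lies at this point.
- lever (a joint): Cam lever with a red ball knob on top of the collar, rad. 0 = clamped, against its stop: it leans to the robot (-x of the bar), 50 degrees above level. It swings up and over about an axis parallel to the bar, upright at 0.70, to its stop at 1.40, where it leans away from the robot: free. It stays where it is left. The cam grips the bar below about 0.9; swinging it takes up to 8 N at the knob.
- lever_grip (a point): Centre of the red ball knob, 19 mm across, at the end of the lever, 60 mm from the pivot; the steel arm is 8 mm thick. The knob can be pushed or pinched; there is free room round and above it. At lever value v it lies from the pivot -60 cos(0.873+v) mm along the bar's x and 60 sin(0.873+v) mm up.
- lever_pivot (a point): Pivot of the lever, on the pin between the ears: 20 mm above the bar's axis and 8 mm towards the robot from it, at the collar's centre along the bar.
- mic_left (a joint): Aim of the microphone on the sliding collar, rad, 0 as found, + to the left seen from above; stiff swivel 52 mm behind the bar's axis. Pencil microphone 20 mm thick, 100 mm long, 26 to 126 mm to +x of the bar's axis, turned outward a little; its top is 27 mm above the bar's axis. It travels with the collar. Leave its aim alone.
- mic_right (a joint): Aim of the same microphone in the fixed holder at the other end of the bar, rad, 0 as found. Leave its aim alone. (Beside the work, on the robot's left, a big flat monitor stands upright along the desk: from x = 0.09 to 0.81 m at y = 0.13 to 0.15 m, z = 0.13 to 0.55 m. An arm's shoulder can hit its near end.)
- phone: Black phone 144 x 70 x 9 mm lying on the desk; leave it.
- tape_roll: Roll of black tape, 56 mm across, 19 mm high; leave it.
- marker_pen: White and blue marker, 135 mm long, 16 mm thick; leave it.
- clip_tuner: Small black clip-on tuner, 56 x 48 x 14 mm; leave it.
- screwdriver: Yellow-handled screwdriver, 173 mm long; leave it.
- plug_1: Grey microphone plug, 70 mm long, 20 mm thick; leave it.

How it is judged:
On the way, in this order (a step that is already met when the one before it is completed fails the run):
1. the lever is swung over, so that the collar is free (lever beyond 1.1 rad) (value of joint lever above 1.1 rad), for 0.1 s.
2. with the lever still released (beyond 1.0 rad), the collar's outer edge stands within 4 mm of the inner edge of the yellow tape (y of collar_edge in the frame of yellow_tape_edge between -0.004 and 0.004 m and value of joint lever above 1 rad), for 0.2 s.
At the end, for the whole second after the job is handed in: The collar's outer edge is within 4 mm of the inner edge of the yellow tape (no wider gap, and no more than half of the 8 mm tape covered), the lever is fully back in its clamped position (below 0.1 rad), and collar and lever are at rest (y of collar_edge in the frame of yellow_tape_edge between -0.004 and 0.004 m and value of joint lever below 0.1 rad and velocity of joint collar between -0.003 and 0.003 m/s and velocity of joint lever between -0.05 and 0.05 rad/s); the robot touches nothing.
It fails at once if a microphone is knocked out of its aim by more than 0.06 rad (value of joint any of mic_left, mic_right above 0.06 rad or value of joint any of mic_left, mic_right below -0.06 rad).
It fails at once if one of the things lying on the desk is moved by more than 20 mm (distance of any of phone, tape_roll, marker_pen, clip_tuner, screwdriver, plug_1 from where it was at the start of the episode above 0.02 m).
It also fails if it takes over 64 s, if anything falls off the work surface, if the arm or the gripper's body presses on something with over 40 N, if the wrist force passes 120 N, or if a joint passes its speed limit or range.

## Robot

A 7-joint arm with a two-finger parallel gripper is mounted at the origin on the work surface; the furniture and walls round the work are solid. World frame = base frame: x ahead of the robot, y to its left, z up, the work surface at z = 0. Lengths are in m, angles in rad, forces in N, time in s.
With the tool pointing down it reaches from about 0.4 to 0.85 m from the base axis. Payload 10.4 kg.
Tool frame: the origin (TCP) lies at the very end of the fingers, on their centre line; the grasp point (between the pads) lies 19 mm behind it; z points along the fingers, y is the line along which they close (so a half turn about z gives the same grasp; the last joint's range is limited). The gripper opens to 85 mm and grips with 20 to 120 N. Pads are 22 mm wide; open, the fingers measure 114 mm over their backs; the gripper's body (76 mm by 85 mm) begins 54 mm behind the grasp point. The pads swing forward as they close: fully open they stand 13 mm farther back than shut.
Start: joints at [1.245, 0.332, -0.065, 1.46, 0.022, 1.35, -0.088], TCP at [0.186, -0.597, 0.231] pointing down, gripper open.
Joint ranges: [-2.6, 2.6], [-0.5, 2.12], [-1.47, 1.34], [0.16, 2.42], [-1.27, 4.41], [0.06, 2.06], [-2.6, 2.6]. Speed limits (rad/s): [2.22, 2.22, 2.79, 2.79, 3.14, 3.14, 3.14].

## Interface

Orientations are given as a unit quaternion [x, y, z, w].
In Python, from workcell import manip gives the robot as it stands.
- The arm moves only by the tool jog_arm, called as name(argument=value, ...), one argument or row to a line, values as JSON. Schema: {"type":"object","properties":{"plan":{"type":"array","items":{"type":"array","items":{"type":"array","items":{"type":"number"},"minItems":7,"maxItems":7},"minItems":1,"maxItems":20},"minItems":1,"maxItems":1},"squeeze":{"type":"number"},"only":{"type":"string"},"quiet":{"type":"boolean"},"lines":{"type":"string"}},"required":["plan"],"additionalProperties":false}. plan is a list that holds a single list of rows (three levels of brackets), with 1 to 20 rows, each of 7 numbers: a rotation vector rx, ry, rz in shares of 2 rad (1.0 is 2 rad), then dx, dy, dz in normalised numbers (1 is 0.75 m), then the opening from 0.0 (shut) to 1.0 (fully open); each row is the pose to reach, as a shift and turn from the pose commanded when the call began, along the tool's axes at that moment; what a row does not reach only later rows make up. A row lasts 1/8 s, in which the tool goes at most 0.0625 m and 0.188 rad, less where a joint would pass 70% of its speed; a pose out of reach is approached as far as the arm can. The fingers move at their own pace and stop on an object; squeeze is the grip in N (left out, the last holds). Time passes only in rows, so rows that do not move let the fingers close. The tool returns the time, the measured TCP pose, the force, the opening and the grip force at its end. only (a regular expression) keeps the lines of the reply that match it, lines (a string "A,B") keeps lines A to B, and quiet returns only ok. Input that does not fit is refused with a message, and nothing moves.
- manip.get_obs(): the state, without advancing time (a new reading comes with each control period).
- manip.camera(name): name is "side" or "top"; returns the picture (480x640x3 uint8, blue, green, red); there is no depth.
- manip.calibration(name): a dict with "fx", "fy", "cx", "cy" (pixels), "world_from_camera" (4x4, takes a point from camera to world coordinates). Camera axes: x right, y up, looking along -z (the intrinsics and any distortion apply to the point x, -y, -z); pixel columns grow to the right and rows downward; lengths in m; the calibration is good to about 2 mm. A picture is of the moment at which its call begins. calibration takes no time and is no camera call.
- manip.hand_in(): hands the job in; it is judged then, once.
Trained networks look in the newest picture that a camera, given by its name, has taken for a name from the list of things; names that differ only in an ending like _2 or _b are one class to them, and where a whole thing is asked for, a point or a joint stands for the part that bears it (a point fixed in the world has none). Each returns a list of dicts, best first, with "confidence" (0 to 1); they miss things now and then, are a little off and sometimes report something else, mostly with a low value. They report only what shows in the picture. A call takes as long as a camera call.
- manip.outline_of(camera, thing): "mask" (480x640 bool, what is visible of it) and "bbox" ([left, top, right, bottom] in pixels, round what is visible of it).
The state is a dict: "clock": time; "joint_pos": joint angles; "joint_velocities": joint speeds; "tau": joint torques, N m; "position": TCP position; "ee_rot": TCP orientation; "ft_force": force on the tool from outside, world axes, zero at the start; "torque": the same for the moment, N m; "grip_width": opening from 0.0 (shut) to 1.0 (fully open); "grasp_force": force on a finger pad.
Only numpy, scipy, OpenCV 4.12 (cv2) and the standard library are available. Lean on these libraries where they do the work, as an engineer would, in place of code of your own. Each camera call takes 0.05 s, during which the arm holds its last target. There are 200 camera calls.

## Working session

There is one attempt and no reset: what is moved stays moved. The work goes in short steps, Python scripts to look and compute and a tool call to move; the robot and the scene stay as the last step left them, time stands still between calls to the robot, and variables do not carry over. Pictures are saved under pics/ and viewed, at most 11 in all, crops included, and the job is handed in when it is done.

```bash
mkdir -p pics
```

Run:
```python
from workcell import manip
import cv2,numpy as np
np.set_printoptions(precision=4,suppress=True)
for c in("side","top"):
    im=manip.camera(c); cv2.imwrite(f"pics/{c}0.png",im)
    k=manip.calibration(c); print(c,{a:k[a] for a in k if a!="world_from_camera"}); print(np.array(k["world_from_camera"]))
o=manip.get_obs(); print(o["position"],o["ee_rot"],o["clock"])
```

```text
side {'fx': 481.2807183131894, 'fy': 481.2807183131894, 'cx': 322.1139573012671, 'cy': 240.1244384899319}
[[ 0.2624 -0.8003  0.5392  0.9635]
 [ 0.9649  0.2097 -0.1583 -0.2689]
 [ 0.0136  0.5618  0.8272  0.8926]
 [ 0.      0.      0.      1.    ]]
top {'fx': 500.31982101906294, 'fy': 500.31982101906294, 'cx': 322.0782305258859, 'cy': 242.4894865090364}
[[ 0.0136  0.994  -0.1086  0.4052]
 [-0.9998  0.0123 -0.0127 -0.1615]
 [-0.0113  0.1088  0.994   1.1319]
 [ 0.      0.      0.      1.    ]]
[ 0.1862 -0.5963  0.2306] [ 0.9886  0.1508 -0.0001 -0.0006] 0.1
```

View pics/side0.png

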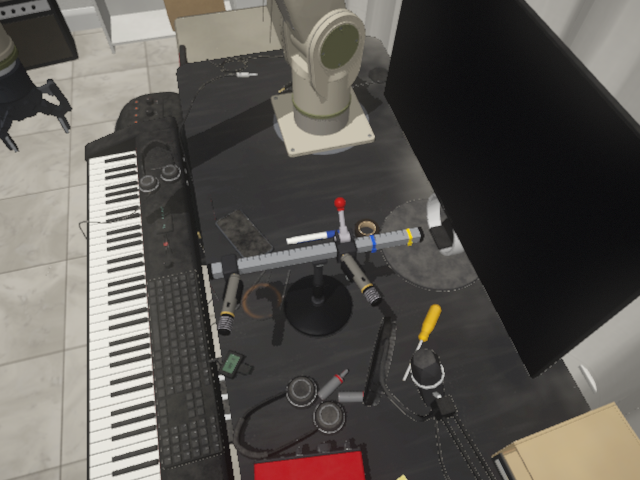

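View pics/top0.png

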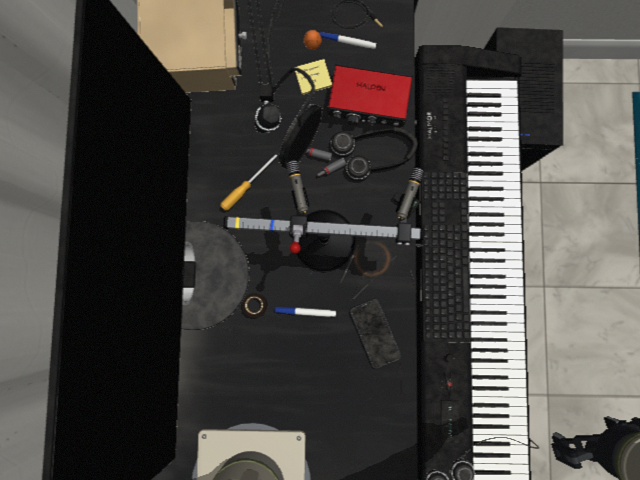

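Create h.py:
```python
import numpy as np,cv2
from workcell import manip
np.set_printoptions(precision=4,suppress=True)
def cal(c):
    k=manip.calibration(c); return k,np.array(k["world_from_camera"])
def ray(c,u,v):
    k,T=cal(c); d=T[:3,:3]@[(u-k["cx"])/k["fx"],-(v-k["cy"])/k["fy"],-1]; return T[:3,3],d
def at_z(c,u,v,z):
    p,d=ray(c,u,v); return p+d*(z-p[2])/d[2]
def tri(a,b):
    A=np.zeros((3,3));y=np.zeros(3)
    for c,uv in(("side",a),("top",b)):
        p,d=ray(c,*uv); d=d/np.linalg.norm(d); M=np.eye(3)-np.outer(d,d); A+=M;y+=M@p
    return np.linalg.solve(A,y)
def proj(c,p):
    k,T=cal(c); q=T[:3,:3].T@(np.array(p)-T[:3,3]); return np.array([k["cx"]-k["fx"]*q[0]/q[2],k["cy"]+k["fy"]*q[1]/q[2]])
def blob(im,col,box):
    h=cv2.cvtColor(im,cv2.COLOR_BGR2HSV); lo,hi={"red":(0,6),"yellow":(22,35),"blue":(105,125)}[col]
    m=(h[...,0]>=lo)&(h[...,0]<=hi)&(h[...,1]>130)&(h[...,2]>60)
    if col=="red": m|=(h[...,0]>174)&(h[...,1]>130)&(h[...,2]>60)
    z=np.zeros_like(m);l,t,r,b=box;z[t:b,l:r]=m[t:b,l:r]; ys,xs=np.nonzero(z)
    return (xs.mean(),ys.mean(),len(xs),xs.min(),xs.max(),ys.min(),ys.max()) if len(xs) else None
```

Run:
```python
from h import *
s=cv2.imread("pics/side0.png");t=cv2.imread("pics/top0.png")
rs=blob(s,"red",(325,190,355,215));rt=blob(t,"red",(285,238,306,258));print(rs,rt)
K=tri(rs[:2],rt[:2]);print("knob",K,proj("side",K),proj("top",K))
for c,im,b in(("side",s,(398,222,418,250)),("top",t,(228,212,245,234))):
    y=blob(im,"yellow",b);print("tape",y,at_z(c,*y[:2],.21))
for c,im,b in(("side",s,(366,228,380,255)),("top",t,(264,214,282,236))):
    y=blob(im,"blue",b);print("blue",y,at_z(c,*y[:2],.21))
a=cv2.resize(s[190:290,200:440],None,fx=3.3,fy=3.3,interpolation=cv2.INTER_CUBIC)
b=cv2.resize(t[165:260,215:435],None,fx=3,fy=3,interpolation=cv2.INTER_CUBIC)
b=cv2.copyMakeBorder(b[:265],0,0,0,a.shape[1]-b.shape[1],0);cv2.imwrite("pics/z0.png",np.vstack([a,b]))
```

```text
(np.float64(339.5238095238095), np.float64(203.23015873015873), 126, np.int64(334), np.int64(345), np.int64(197), np.int64(210)) (np.float64(294.66), np.float64(247.23), 100, np.int64(289), np.int64(300), np.int64(242), np.int64(252))
knob [ 0.4911 -0.1022  0.2664] [339.1399 203.2589] [294.3037 247.1396]
tape (np.float64(409.2931034482759), np.float64(237.22413793103448), 58, np.int64(406), np.int64(412), np.int64(228), np.int64(245)) [0.5509 0.009  0.21  ]
tape (np.float64(236.97297297297297), np.float64(222.8108108108108), 37, np.int64(235), np.int64(239), np.int64(217), np.int64(229)) [0.541  0.0095 0.21  ]
blue (np.float64(373.0), np.float64(243.68965517241378), 58, np.int64(370), np.int64(375), np.int64(235), np.int64(252)) [ 0.5477 -0.056   0.21  ]
blue (np.float64(271.7142857142857), np.float64(224.42857142857142), 35, np.int64(270), np.int64(273), np.int64(219), np.int64(230)) [ 0.5387 -0.0554  0.21  ]
```

View pics/z0.png

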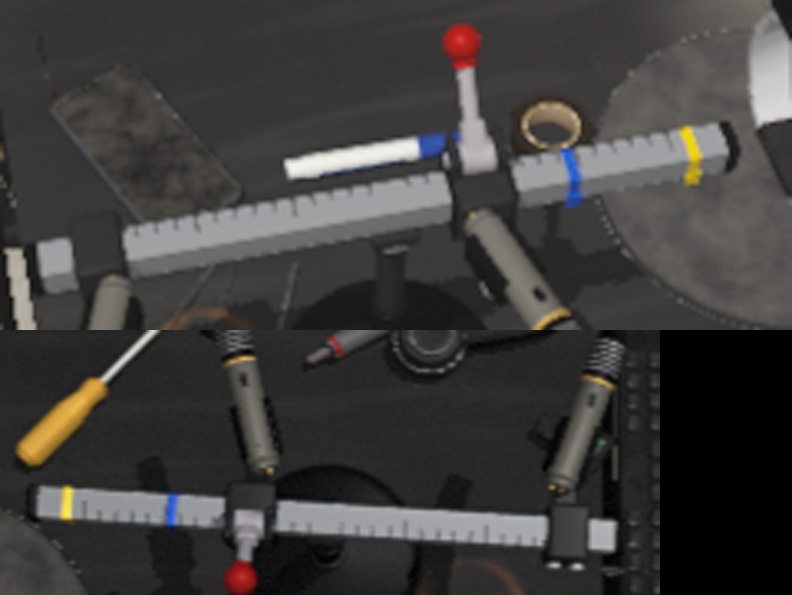

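Add to h.py:
```python
from scipy.spatial.transform import Rotation as R
def todo(p,yaw_x=None):
    o=manip.get_obs(); r=R.from_quat(o["ee_rot"]); print("t",o["clock"],"pos",o["position"],"F",o["ft_force"],"toolshift",r.inv().apply(np.array(p)-o["position"]))
    if yaw_x is not None:
        x=np.array([np.cos(yaw_x),np.sin(yaw_x),0]);z=np.array([0,0,-1.]);G=R.from_matrix(np.c_[x,np.cross(z,x),z]);print("rotvec",(r.inv()*G).as_rotvec())
```

Run:
```python
from h import *
L=at_z("top",228.3,222.7,.205);Rr=at_z("top",420,233.7,.205);d=L-Rr;print(L,Rr,np.linalg.norm(d));
Ls=at_z("side",200+730/3.3,190+148/3.3,.205);Rs=at_z("side",200+42/3.3,190+268/3.3,.205);ds=Ls-Rs;print(Ls,Rs,np.linalg.norm(ds))
for e in(d,ds):print("sin",e[0]/np.linalg.norm(e))
s=.5*(d/np.linalg.norm(d)+ds/np.linalg.norm(ds))[0]
todo([.491,-.102,.36],-np.arcsin(s));todo([.491,-.102,.248])
```

```text
[0.5417 0.0268 0.205 ] [ 0.5253 -0.3319  0.205 ] 0.3590275976872398
[0.5484 0.0331 0.205 ] [ 0.5294 -0.328   0.205 ] 0.3615833549595885
sin 0.045745660059651146
sin 0.05272976408105122
t 0.1 pos [ 0.1862 -0.5963  0.2306] F [-0.4011 -1.3371  0.3141] toolshift [ 0.4383 -0.3811 -0.129 ]
rotvec [-0.0012  0.0003  0.352 ]
t 0.1 pos [ 0.1862 -0.5963  0.2306] F [-0.4011 -1.3371  0.3141] toolshift [ 0.4383 -0.3809 -0.017 ]
```

Careful with the scale: shifts go in shares of 0.75 m and turns go in shares of 2 rad. That gives: 0.438 m is 0.584, 0.42 m is 0.56, 0.352 rad is 0.176.

jog_arm(
  plan=[
    [[0,0,0,0,0,-0.08,1],[0,0,0.025,0.04,-0.04,-0.16,1],[0,0,0.05,0.0933,-0.08,-0.1733,1],[0,0,0.075,0.1467,-0.1267,-0.1733,1],[0,0,0.1,0.2,-0.1733,-0.1733,1],[0,0,0.125,0.2533,-0.22,-0.1733,1],[0,0,0.15,0.3067,-0.2667,-0.1733,1],[0,0,0.176,0.36,-0.3133,-0.1733,1],[0,0,0.176,0.4133,-0.36,-0.1733,1],[0,0,0.176,0.4667,-0.4067,-0.1733,1],[0,0,0.176,0.52,-0.4533,-0.1733,1],[0,0,0.176,0.56,-0.4867,-0.1733,1],[0,0,0.176,0.584,-0.508,-0.1733,1],[0,0,0.176,0.584,-0.508,-0.1733,1],[0,0,0.176,0.584,-0.508,-0.1733,1]],
  ],
)

```text
clock: 1.98
position: [0.4905, -0.1032, 0.3611]
ee_rot: [1.0, -0.025, -0.0, 0.0]
ft_force: [-0.3, 0.2, -0.1]
grip_width: 0.996
grasp_force: 0.0
```

Run:
```python
from h import *
for c in("side","top"): cv2.imwrite(f"pics/{c}1.png",manip.camera(c))
todo([.491,-.102,.248],-.049)
cv2.imwrite("pics/a1.png",np.hstack([cv2.imread("pics/side1.png")[100:400,150:550],cv2.imread("pics/top1.png")[100:400,150:550]]))
```

```text
t 2.075 pos [ 0.4904 -0.1034  0.3612] F [-0.5457 -0.0091 -0.5748] toolshift [ 0.0005 -0.0015  0.1132]
rotvec [ 0.0004  0.0002 -0.002 ]
```

View pics/a1.png

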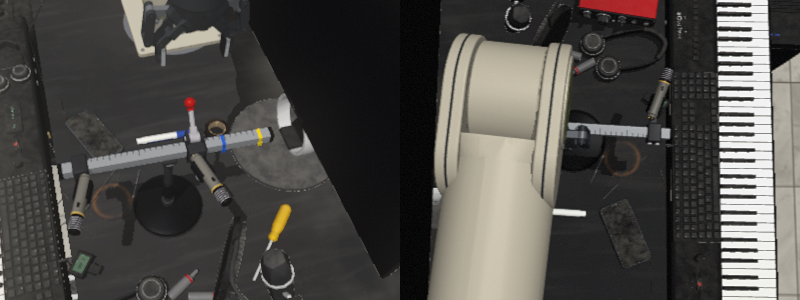

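The side view shows the open gripper above and clear of the knob (crop 190,103 → full 340,203). The arm hides the bar from the top camera. I'll go down and pinch.

Converted, 0.113 m is 0.1507, -0.0015 m is -0.002.

jog_arm(
  plan=[
    [[0,0,0,0,-0.002,0.0667,1],[0,0,0,0,-0.002,0.12,1],[0,0,0,0,-0.002,0.1507,1],[0,0,0,0,-0.002,0.1507,0.5],[0,0,0,0,-0.002,0.1507,0.2],[0,0,0,0,-0.002,0.1507,0],[0,0,0,0,-0.002,0.1507,0],[0,0,0,0,-0.002,0.1507,0],[0,0,0,0,-0.002,0.1507,0]],
  ],
  squeeze=30,
)

```text
clock: 3.2
position: [0.4912, -0.1007, 0.2495]
ee_rot: [1.0, -0.025, 0.001, 0.0]
ft_force: [-2.4, 0.6, 6.0]
grip_width: 0.198
grasp_force: 29.1
```

Run:
```python
from h import *
im=manip.camera("side"); cv2.imwrite("pics/s2.png",cv2.resize(im[130:290,230:430],None,fx=3,fy=3))
todo([.491,-.102,.248])
```

```text
t 3.25 pos [ 0.4912 -0.1007  0.2494] F [-2.7828  0.9116  6.9174] toolshift [-0.0002  0.0013  0.0014]
```

View pics/s2.png

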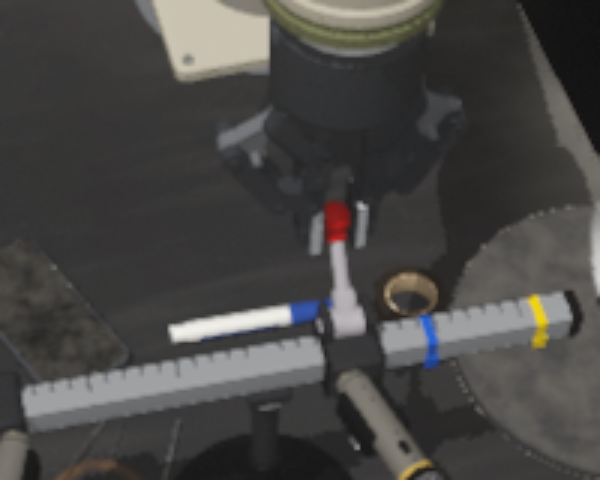

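The pads hold the ball centred. I'll swing it over along the 60 mm arc.

Converted, 0.0387 m is 0.0516, 0.0335 m is 0.0447.

jog_arm(
  plan=[
    [[0,0,0,0.0053,0,-0.004,0],[0,0,0,0.0115,0,-0.008,0],[0,0,0,0.0173,0,-0.0113,0],[0,0,0,0.024,0,-0.0139,0],[0,0,0,0.0307,0,-0.016,0],[0,0,0,0.0373,0,-0.0175,0],[0,0,0,0.0447,0,-0.0184,0],[0,0,0,0.0516,0,-0.0187,0]],
  ],
)

```text
clock: 4.25
position: [0.5305, -0.1029, 0.2627]
ee_rot: [1.0, -0.025, 0.001, 0.0]
ft_force: [0.3, 0.2, 0.3]
grip_width: -0.004
grasp_force: 0.0
```

Run:
```python
from h import *
todo([.491,-.102,.248])
```

```text
t 4.25 pos [ 0.5305 -0.1029  0.2627] F [0.2684 0.1863 0.3386] toolshift [-0.0395  0.001   0.0147]
```

Run:
```python
from h import *
im=manip.camera("side"); cv2.imwrite("pics/s3.png",cv2.resize(im[130:290,230:430],None,fx=3,fy=3)); print(blob(im,"red",(315,150,365,230)))
```

```text
None
```

View pics/s3.png

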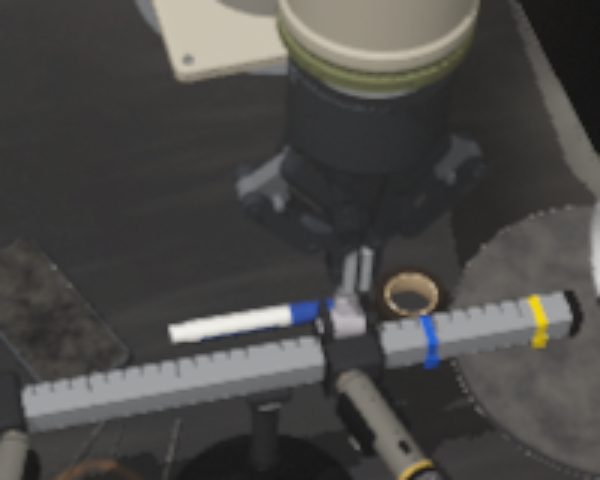

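The pinch slipped off, probably because 30 N was too weak, and the ball is now hidden behind the fingers. I'll lift, open, go back over the start and look.

Converted, -0.1 m is -0.1333, -0.08 m is -0.1067.

jog_arm(
  plan=[
    [[0,0,0,0,0,-0.0667,0],[0,0,0,0,0,-0.1067,0.5],[0,0,0,-0.0516,0,-0.1333,1],[0,0,0,-0.0516,0,-0.1333,1],[0,0,0,-0.0516,0,-0.1333,1]],
  ],
)

```text
clock: 4.92
position: [0.4912, -0.1011, 0.3623]
ee_rot: [1.0, -0.025, 0.0, 0.0]
ft_force: [0.0, 0.5, -0.4]
grip_width: 0.851
grasp_force: 0.0
```

Run:
```python
from h import *
im=manip.camera("side"); b=blob(im,"red",(315,150,365,230));print(b)
# knob v by matching the projection of the arc
s=.049;xb=np.array([(1-s*s)**.5,-s,0]);K0=np.array([.4911,-.1022,.2664]);P=K0+.06*np.cos(.873)*xb-[0,0,.06*np.sin(.873)]
for v in np.arange(0,.5,.1):print(v,proj("side",P-.06*np.cos(.873+v)*xb+[0,0,.06*np.sin(.873+v)]))
todo(K0+[0,0,-.019],-.049)
```

```text
(np.float64(343.6818181818182), np.float64(207.32575757575756), 132, np.int64(338), np.int64(349), np.int64(201), np.int64(214))
0.0 [339.1526 203.2531]
0.1 [339.926  204.1078]
0.2 [340.7453 205.3215]
0.30000000000000004 [341.6023 206.8882]
0.4 [342.4881 208.7972]
t 4.975 pos [ 0.4912 -0.101   0.3619] F [-0.4873  0.1835  0.207 ] toolshift [0.     0.0012 0.1145]
rotvec [ 0.0001  0.0003 -0.0004]
```

Converted, 0.106 m is 0.1413, 0.0165 m is 0.022.

jog_arm(
  plan=[
    [[0,0,0,0.022,0,0.0667,1],[0,0,0,0.022,0,0.12,1],[0,0,0,0.022,0,0.1413,1],[0,0,0,0.022,0,0.1413,0.5],[0,0,0,0.022,0,0.1413,0.2],[0,0,0,0.022,0,0.1413,0],[0,0,0,0.022,0,0.1413,0],[0,0,0,0.022,0,0.1413,0],[0,0,0,0.022,0,0.1413,0]],
  ],
  squeeze=110,
)

```text
clock: 6.1
position: [0.5078, -0.1015, 0.2576]
ee_rot: [1.0, -0.025, 0.001, 0.0]
ft_force: [-2.1, 0.2, 5.5]
grip_width: 0.166
grasp_force: 107.2
```

Run:
```python
from h import *
im=manip.camera("side"); print(blob(im,"red",(315,150,365,230)))
o=manip.get_obs();print(o["ft_force"],o["position"],o["grip_width"])
```

```text
(np.float64(344.8829787234043), np.float64(207.63829787234042), 94, np.int64(341), np.int64(349), np.int64(201), np.int64(214))
[-1.6254  0.8572  5.5914] [ 0.5078 -0.1016  0.2576] 0.1678826248640608
```

Converted, 0.0222 m is 0.0296, 0.016 m is 0.0213.

jog_arm(
  plan=[
    [[0,0,0,0.0067,0,-0.0024,0],[0,0,0,0.0137,0,-0.004,0],[0,0,0,0.0213,0,-0.0053,0],[0,0,0,0.0296,0,-0.0056,0],[0,0,0,0.0296,0,-0.0056,0]],
  ],
)

```text
clock: 6.78
position: [0.529, -0.1023, 0.2607]
ee_rot: [1.0, -0.025, -0.001, -0.0]
ft_force: [-4.9, 1.5, 2.4]
grip_width: 0.162
grasp_force: 108.5
```

Converted, 0.0373 m is 0.0497, 0.035 m is 0.0467.

jog_arm(
  plan=[
    [[0,0,0,0.008,0,0.0004,0],[0,0,0,0.016,0,0.0016,0],[0,0,0,0.024,0,0.0037,0],[0,0,0,0.0312,0,0.0064,0],[0,0,0,0.0367,0,0.0091,0],[0,0,0,0.0419,0,0.0119,0],[0,0,0,0.0467,0,0.0147,0],[0,0,0,0.0497,0,0.0173,0],[0,0,0,0.0497,0,0.0173,0]],
  ],
)

```text
clock: 7.9
position: [0.5668, -0.1045, 0.2473]
ee_rot: [1.0, -0.025, -0.0, -0.0]
ft_force: [-0.5, -0.3, -0.5]
grip_width: 0.003
grasp_force: 0.0
```

Run:
```python
from h import *
im=manip.camera("side"); cv2.imwrite("pics/s4.png",cv2.resize(im[130:290,230:430],None,fx=3,fy=3))
print(blob(im,"red",(315,150,385,250)))
s=.049;xb=np.array([(1-s*s)**.5,-s,0]);K0=np.array([.4911,-.1022,.2664]);P=K0+.06*np.cos(.873)*xb-[0,0,.06*np.sin(.873)]
for v in np.arange(1,1.5,.1):print(v,proj("side",P-.06*np.cos(.873+v)*xb+[0,0,.06*np.sin(.873+v)]))
print(manip.get_obs()["ft_force"])
```

```text
None
1.0 [347.837  226.2341]
1.1 [348.6337 229.8428]
1.2000000000000002 [349.3753 233.5458]
1.3000000000000003 [350.0525 237.298 ]
1.4000000000000004 [350.657  241.0529]
[0.177  0.8141 0.5012]
```

View pics/s4.png

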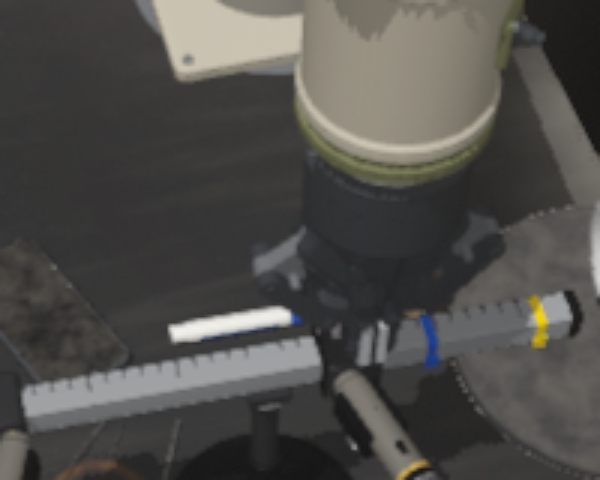

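It slipped again, so I'll push the knob with shut fingers from the robot side instead.

Converted, -0.085 m is -0.1133, -0.03 m is -0.04.

jog_arm(
  plan=[
    [[0,0,0,0,0,-0.08,0],[0,0,0,-0.04,0,-0.1067,0],[0,0,0,-0.1067,0,-0.1067,0],[0,0,0,-0.1133,0,-0.1067,0]],
  ],
)

```text
clock: 8.45
position: [0.48, -0.1004, 0.3284]
ee_rot: [1.0, -0.025, 0.0, 0.001]
ft_force: [0.4, -0.4, -0.8]
grip_width: 0.001
grasp_force: 0.0
```

Run:
```python
from h import *
im=manip.camera("side"); print(blob(im,"red",(315,150,385,250)))
s=.049;xb=np.array([(1-s*s)**.5,-s,0]);K0=np.array([.4911,-.1022,.2664]);P=K0+.06*np.cos(.873)*xb-[0,0,.06*np.sin(.873)]
print(P)
for v in np.arange(.4,1.5,.1):print(v,proj("side",P-.06*np.cos(.873+v)*xb+[0,0,.06*np.sin(.873+v)]))
todo([.49,-.102,.262],-.049)
```

```text
(np.float64(345.3178294573643), np.float64(213.14728682170542), 129, np.int64(340), np.int64(351), np.int64(207), np.int64(220))
[ 0.5296 -0.1041  0.2204]
0.4 [342.4881 208.7972]
0.5 [343.3931 211.0329]
0.6 [344.307  213.5749]
0.7 [345.2193 216.3979]
0.7999999999999999 [346.1191 219.4722]
0.8999999999999999 [346.9953 222.7636]
0.9999999999999999 [347.837  226.2341]
1.0999999999999999 [348.6337 229.8428]
1.1999999999999997 [349.3753 233.5458]
1.2999999999999998 [350.0525 237.298 ]
1.4 [350.657  241.0529]
t 8.5 pos [ 0.4807 -0.1006  0.3283] F [ 1.3092 -0.2825  0.281 ] toolshift [0.0093 0.0008 0.0663]
rotvec [ 0.0019 -0.0012 -0.0012]
```

Converted, 0.07 m is 0.0933, 0.002 m is 0.0027.

jog_arm(
  plan=[
    [[0,0,0,0,0.0027,0.0533,0],[0,0,0,0,0.0027,0.0853,0],[0,0,0,0.0133,0.0027,0.0853,0],[0,0,0,0.0227,0.0027,0.0853,0],[0,0,0,0.032,0.0027,0.0853,0],[0,0,0,0.0413,0.0027,0.0853,0],[0,0,0,0.0507,0.0027,0.0853,0],[0,0,0,0.06,0.0027,0.0853,0],[0,0,0,0.0693,0.0027,0.088,0],[0,0,0,0.0773,0.0027,0.0907,0],[0,0,0,0.0853,0.0027,0.0933,0],[0,0,0,0.0853,0.0027,0.0933,0]],
  ],
)

```text
clock: 10.0
position: [0.5458, -0.1055, 0.2573]
ee_rot: [1.0, -0.025, -0.0, -0.0]
ft_force: [-0.9, -0.8, -0.1]
grip_width: -0.001
grasp_force: 0.6
```

Run:
```python
from h import *
im=manip.camera("side"); print(blob(im,"red",(315,150,385,260)))
```

```text
(np.float64(351.6756756756757), np.float64(240.2972972972973), 111, np.int64(346), np.int64(357), np.int64(235), np.int64(246))
```

Knob row 240 gives a lever angle of about 1.38, so the collar is free. Next I'll pinch the knob sideways to slide the collar.

Converted, -0.08 m is -0.1067, -0.05 m is -0.0667.

jog_arm(
  plan=[
    [[0,0,0,-0.0267,0,0,0],[0,0,0,-0.0267,0,-0.0667,0],[0,0,0,0,0,-0.1067,1],[0,0,0,0.0293,0,-0.1067,1],[0,0,0,0.0293,0,-0.1067,1],[0,0,0,0.0293,0,-0.0533,1],[0,0,0,0.0293,0,0.012,1],[0,0,0,0.0293,0,0.012,0.5],[0,0,0,0.0293,0,0.012,0.2],[0,0,0,0.0293,0,0.012,0.0],[0,0,0,0.0293,0,0.012,0.0],[0,0,0,0.0293,0,0.012,0.0]],
  ],
  squeeze=30,
)

```text
clock: 11.55
position: [0.5687, -0.1065, 0.2502]
ee_rot: [1.0, -0.025, 0.001, 0.0]
ft_force: [-0.0, 1.5, 6.9]
grip_width: 0.2
grasp_force: 29.1
```

Run:
```python
from h import *
im=manip.camera("side"); print(blob(im,"red",(315,150,385,260)));todo([.568,-.104,.248],-.049)
```

```text
(np.float64(352.4945054945055), np.float64(240.56043956043956), 91, np.int64(349), np.int64(357), np.int64(235), np.int64(246))
t 11.6 pos [ 0.5687 -0.1065  0.2502] F [0.6426 0.3161 4.4551] toolshift [-0.0008 -0.0024  0.0022]
rotvec [ 0.0004 -0.003  -0.    ]
```

Converted, -0.083 m is -0.1107, -0.08 m is -0.1067.

jog_arm(
  plan=[
    [[0,0,0,0,-0.0067,0,0],[0,0,0,0,-0.016,0,0],[0,0,0,0,-0.0253,0,0],[0,0,0,0,-0.0347,0,0],[0,0,0,0,-0.044,0,0],[0,0,0,0,-0.0533,0,0],[0,0,0,0,-0.0627,0,0],[0,0,0,0,-0.072,0,0],[0,0,0,0,-0.0813,0,0],[0,0,0,0,-0.0907,0,0],[0,0,0,0,-0.0987,0,0],[0,0,0,0,-0.1067,0,0],[0,0,0,0,-0.1107,0,0],[0,0,0,0,-0.1107,0,0]],
  ],
)

```text
clock: 13.35
position: [0.5727, -0.0239, 0.2502]
ee_rot: [1.0, -0.025, 0.001, 0.0]
ft_force: [-0.2, -1.0, 6.8]
grip_width: 0.197
grasp_force: 29.2
```

Run:
```python
from h import *
im=manip.camera("side"); print(blob(im,"red",(315,150,435,260)),blob(im,"yellow",(398,215,418,250)));todo([.568,-.104,.248],-.049)
cv2.imwrite("pics/s5.png",cv2.resize(im[190:290,340:440],None,fx=6,fy=6,interpolation=cv2.INTER_CUBIC))
```

```text
(np.float64(403.51428571428573), np.float64(231.92857142857142), 70, np.int64(400), np.int64(407), np.int64(227), np.int64(237)) (np.float64(409.5625), np.float64(243.3125), 16, np.int64(408), np.int64(412), np.int64(242), np.int64(245))
t 13.4 pos [ 0.5727 -0.0239  0.2502] F [-0.268  -0.2596  6.0139] toolshift [-0.0007  0.0803  0.0022]
rotvec [ 0.0006 -0.0029 -0.0005]
```

View pics/s5.png

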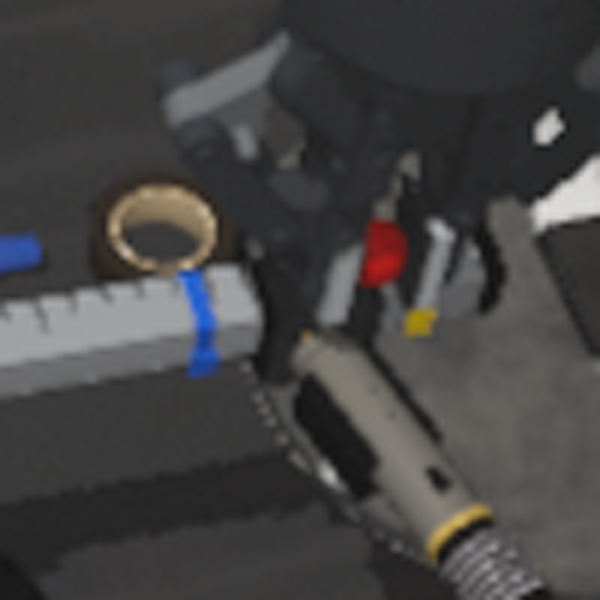

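Converted, -0.2 m is -0.2667, -0.18 m is -0.24.

jog_arm(
  plan=[
    [[0,0,0,0,-0.0053,0,0],[0,0,0,0,-0.0107,0,0],[0,0,0,0,-0.0133,0,0],[0,0,0,0,-0.0133,0,0],[0,0,0,0,-0.0133,0,1],[0,0,0,0,-0.0133,0,1],[0,0,0,0,-0.0133,0,1],[0,0,0,0,-0.0133,-0.0667,1],[0,0,0,0,-0.0133,-0.1333,1],[0,0,0,-0.08,0.0533,-0.16,1],[0,0,0,-0.16,0.1067,-0.16,1],[0,0,0,-0.24,0.16,-0.16,1],[0,0,0,-0.2667,0.1867,-0.16,1]],
  ],
)

```text
clock: 15.02
position: [0.3652, -0.153, 0.3687]
ee_rot: [1.0, -0.025, 0.0, 0.0]
ft_force: [0.2, -1.3, -0.1]
grip_width: 1.0
grasp_force: 0.0
```

Run:
```python
from h import *
a=manip.camera("side");b=manip.camera("top")
print(blob(a,"red",(315,150,435,260)),blob(a,"yellow",(398,215,418,250)),blob(b,"yellow",(228,212,245,234)));todo([.568,-.104,.248],-.049)
f=lambda im:cv2.resize(im,(400,400),interpolation=cv2.INTER_CUBIC)
cv2.imwrite("pics/s6.png",np.hstack([f(a[205:265,370:430]),f(b[195:255,215:275])]))
cv2.imwrite("pics/sraw6.png",a);cv2.imwrite("pics/traw6.png",b)
```

```text
(np.float64(407.0188679245283), np.float64(230.23584905660377), 106, np.int64(402), np.int64(412), np.int64(225), np.int64(236)) (np.float64(409.8181818181818), np.float64(240.9090909090909), 33, np.int64(408), np.int64(412), np.int64(236), np.int64(245)) (np.float64(237.0), np.float64(222.27027027027026), 37, np.int64(235), np.int64(239), np.int64(217), np.int64(228))
t 15.125 pos [ 0.3629 -0.1563  0.3691] F [ 1.2708  0.3267 -0.0081] toolshift [ 0.2016 -0.0643  0.1211]
rotvec [ 0.0022 -0.0006 -0.0086]
```

View pics/s6.png

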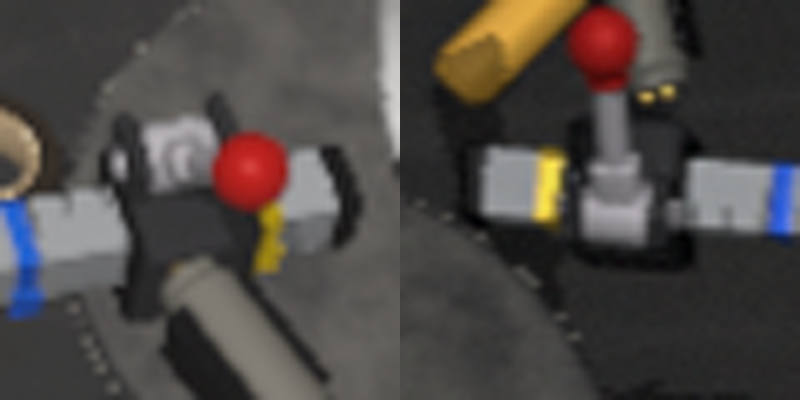

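Run:
```python
from h import *
a=cv2.imread("pics/sraw6.png");b=cv2.imread("pics/traw6.png")
rs=blob(a,"red",(395,220,420,242));rt=blob(b,"red",(298-60,190,255,212));print(rt)
yb=np.array([.049,.9988,0]);rt=rt or (0,0)
K=tri(rs[:2],rt[:2]);print("knob",K,proj("side",K),proj("top",K),"edge",K@yb+.016)
for c,im,bx in(("side",cv2.imread("pics/side0.png"),(398,222,418,250)),("top",b,(228,212,245,234))):
    y=blob(im,"yellow",bx)
    for z in(.2,.205,.21):print(c,"tape inner",at_z(c,*y[:2],z)@yb-.004)
g=cv2.cvtColor(b,cv2.COLOR_BGR2GRAY);h=b.astype(int)
for r in(219,222,225):print(r,[tuple(h[r,u]) [::2] for u in range(233,246)],g[r,255:262])
```

```text
(np.float64(244.93333333333334), np.float64(201.64761904761906), 105, np.int64(240), np.int64(250), np.int64(196), np.int64(208))
knob [ 0.5708 -0.0129  0.2657] [406.5878 230.2787] [244.5598 201.5231] edge 0.03103465969060568
side tape inner 0.035798407964971926
side tape inner 0.03391337777099787
side tape inner 0.032028347577023886
top tape inner 0.033996592905348094
top tape inner 0.033034001082401704
top tape inner 0.032071409259455286
219 [(np.int64(152), np.int64(146)), (np.int64(152), np.int64(148)), (np.int64(127), np.int64(177)), (np.int64(81), np.int64(229)), (np.int64(75), np.int64(244)), (np.int64(86), np.int64(234)), (np.int64(77), np.int64(159)), (np.int64(38), np.int64(55)), (np.int64(17), np.int64(15)), (np.int64(31), np.int64(29)), (np.int64(69), np.int64(68)), (np.int64(109), np.int64(107)), (np.int64(119), np.int64(117))] [ 49  38  41 102 147 154 145]
222 [(np.int64(151), np.int64(142)), (np.int64(151), np.int64(145)), (np.int64(128), np.int64(187)), (np.int64(80), np.int64(232)), (np.int64(79), np.int64(243)), (np.int64(71), np.int64(210)), (np.int64(44), np.int64(86)), (np.int64(45), np.int64(41)), (np.int64(45), np.int64(42)), (np.int64(37), np.int64(35)), (np.int64(68), np.int64(67)), (np.int64(102), np.int64(101)), (np.int64(117), np.int64(116))] [ 30  21  58 117 152 152 151]
225 [(np.int64(154), np.int64(146)), (np.int64(152), np.int64(150)), (np.int64(126), np.int64(208)), (np.int64(81), np.int64(243)), (np.int64(68), np.int64(226)), (np.int64(64), np.int64(139)), (np.int64(67), np.int64(72)), (np.int64(43), np.int64(40)), (np.int64(47), np.int64(47)), (np.int64(114), np.int64(113)), (np.int64(163), np.int64(161)), (np.int64(154), np.int64(153)), (np.int64(135), np.int64(135))] [ 91 106  92 115 136 151 153]
```

Run:
```python
from h import *
todo([.5733,-.0119,.25],-.049)
```

```text
t 15.125 pos [ 0.3629 -0.1563  0.3691] F [ 1.2708  0.3267 -0.0081] toolshift [ 0.2016 -0.1565  0.1189]
rotvec [ 0.0022 -0.0006 -0.0086]
```

Converted, 0.2 m is 0.2667, -0.152 m is -0.2027.

jog_arm(
  plan=[
    [[0,0,0,0.0533,-0.04,0,1],[0,0,0,0.12,-0.0933,0,1],[0,0,0,0.1867,-0.1467,0,1],[0,0,0,0.24,-0.1867,0,1],[0,0,0,0.2667,-0.2027,0,1],[0,0,0,0.2667,-0.2027,0.0667,1],[0,0,0,0.2667,-0.2027,0.1333,1],[0,0,0,0.2667,-0.2027,0.16,1],[0,0,0,0.2667,-0.2027,0.16,0.5],[0,0,0,0.2667,-0.2027,0.16,0.2],[0,0,0,0.2667,-0.2027,0.16,0],[0,0,0,0.2667,-0.2027,0.16,0],[0,0,0,0.2667,-0.2027,0.16,0],[0,0,0,0.2667,-0.2027,0.16,0]],
  ],
)

```text
clock: 16.88
position: [0.5749, -0.0107, 0.2496]
ee_rot: [1.0, -0.025, 0.001, 0.0]
ft_force: [1.3, -2.4, 4.7]
grip_width: 0.192
grasp_force: 29.1
```

jog_arm(
  plan=[
    [[0,0,0,0,0,0,1],[0,0,0,0,0,0,1],[0,0,0,0,0,0,1],[0,0,0,0,0,-0.0667,1],[0,0,0,0,0,-0.1333,1],[0,0,0,-0.08,0.0667,-0.16,1],[0,0,0,-0.16,0.1333,-0.16,1],[0,0,0,-0.24,0.1867,-0.16,1],[0,0,0,-0.2667,0.2027,-0.16,1],[0,0,0,-0.2667,0.2027,-0.16,0]],
  ],
)

```text
clock: 18.12
position: [0.3642, -0.1548, 0.3691]
ee_rot: [1.0, -0.028, 0.0, 0.001]
ft_force: [1.2, 0.5, -0.0]
grip_width: 0.814
grasp_force: 0.0
```

Run:
```python
from h import *
a=manip.camera("side");b=manip.camera("top")
f=lambda im:cv2.resize(im,(400,400),interpolation=cv2.INTER_CUBIC)
cv2.imwrite("pics/s7.png",np.hstack([f(a[205:265,370:430]),f(b[195:255,215:275])]))
rs=blob(a,"red",(395,220,425,242));rt=blob(b,"red",(235,190,255,212));print(rs,rt)
K=tri(rs[:2],rt[:2]);print("knob",K,"edge",K@[.049,.9988,0]+.016)
for r in(219,222,225):print(r,b[r,234:242].tolist(),b[r,253:261,1])
```

```text
(np.float64(408.96153846153845), np.float64(229.94230769230768), 104, np.int64(404), np.int64(414), np.int64(225), np.int64(236)) (np.float64(242.8659793814433), np.float64(201.63917525773195), 97, np.int64(238), np.int64(247), np.int64(196), np.int64(208))
knob [ 0.5708 -0.0094  0.2653] edge 0.03459724887564556
219 [[149, 149, 147], [129, 163, 176], [69, 159, 184], [35, 109, 131], [19, 46, 55], [19, 18, 18], [28, 26, 26], [70, 66, 68]] [ 49  34  31 100 143 143 148 153]
222 [[153, 151, 149], [128, 170, 185], [68, 163, 188], [34, 88, 104], [44, 43, 46], [47, 44, 42], [37, 36, 35], [66, 64, 65]] [ 32  19  47 110 152 152 153 152]
225 [[152, 150, 147], [122, 142, 151], [55, 109, 128], [45, 62, 68], [41, 40, 40], [50, 46, 47], [115, 111, 113], [162, 156, 161]] [ 67  80  74 120 152 142 136 151]
```

View pics/s7.png

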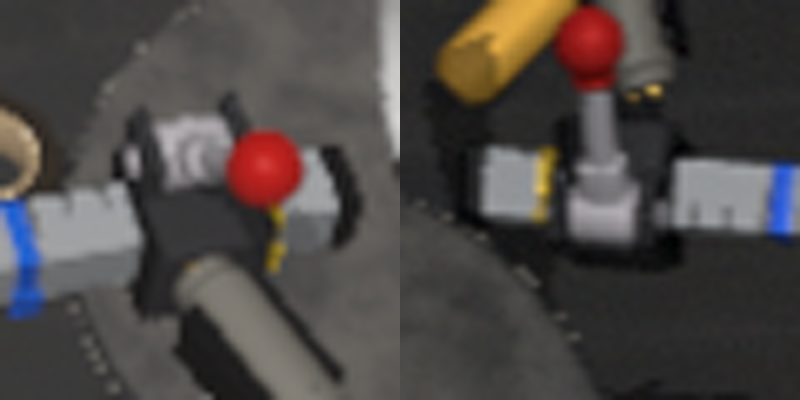

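Run:
```python
from h import *
yb=np.array([.049,.9988,0]);xb=np.array([.9988,-.049,0]);
P=np.array([.5296,-.1041,0]);bx=P@xb+.008   # bar axis x in bar coords
t0=blob(cv2.imread("pics/top0.png"),"yellow",(228,212,245,234));s0=blob(cv2.imread("pics/side0.png"),"yellow",(398,222,418,250))
W=lambda x,y,z:xb*(bx+x)+yb*y+np.array([0,0,z])
print("tape blob top",t0,"side",s0)
for T in(.032,.034):
  print("tape",T,"top inner/outer",[proj("top",W(0.003,T+d,.21)) for d in(0,.008)],"side far face bottom in/out",[proj("side",W(.01,T+d,.195)) for d in(0,.008)])
for e in(.030,.032,.034):
  print(e,"top x=+3",proj("top",W(.003,e,.217)),"inner at bar",proj("top",W(.003,e-.032,.21)),"side top corner",proj("side",W(.02,e,.217)),"bottom corner",proj("side",W(.02,e,.183)),"near top",proj("side",W(-.02,e,.217)))
f=lambda im:cv2.resize(im,(600,480),interpolation=cv2.INTER_NEAREST)
a=manip.camera("side")
for r in range(232,248):print(r,[ "".join("%4d"%v for v in a[r,u]) for u in range(403,416)])
```

```text
tape blob top (np.float64(236.97297297297297), np.float64(222.8108108108108), 37, np.int64(235), np.int64(239), np.int64(217), np.int64(229)) side (np.float64(409.2931034482759), np.float64(237.22413793103448), 58, np.int64(406), np.int64(412), np.int64(228), np.int64(245))
tape 0.032 top inner/outer [array([239.3529, 220.174 ]), array([235.0886, 219.9159])] side far face bottom in/out [array([406.1039, 243.5207]), array([410.4601, 242.7387])]
tape 0.034 top inner/outer [array([238.2867, 220.1095]), array([234.0227, 219.8514])] side far face bottom in/out [array([407.194, 243.325]), array([411.5474, 242.5435])]
0.03 top x=+3 [239.7636 219.6604] inner at bar [257.4911 221.2717] side top corner [408.8522 241.3116] bottom corner [405.7049 252.1386] near top [401.6696 222.7199]
0.032 top x=+3 [238.6893 219.5954] inner at bar [256.4235 221.2071] side top corner [409.9732 241.1109] bottom corner [406.7897 251.9412] near top [402.7638 222.5303]
0.034 top x=+3 [237.6151 219.5304] inner at bar [255.356  221.1425] side top corner [411.0936 240.9103] bottom corner [407.8738 251.7439] near top [
[... 2726 characters left out ...]
 75  77  78', '  75  77  78', '  76  78  79', '  77  79  80']
245 ['  96 103 107', '  90  96  99', '  81  87  89', '  65  68  69', '  45  45  46', '  38  38  39', '  42  47  49', '  49  86 100', '  60 101 116', '  74  76  77', '  74  76  78', '  76  77  79', '  76  78  80']
246 [' 113 120 124', ' 108 116 120', ' 101 109 112', '  91  96  99', '  63  66  69', '  38  38  40', '  47  47  49', '  67  68  69', '  74  75  76', '  73  73  74', '  74  75  76', '  75  77  78', '  77  78  81']
247 [' 114 122 126', ' 111 119 123', ' 106 114 117', ' 100 106 110', '  86  92  95', '  57  60  62', '  35  35  36', '  48  48  50', '  69  70  71', '  75  76  78', '  75  76  77', '  75  76  77', '  77  79  81']
```

Careful with the scale: shifts go in shares of 0.75 m and turns go in shares of 2 rad. That gives: 0.2 m is 0.2667, -0.1505 m is -0.2007.

jog_arm(
  plan=[
    [[0,0,0,0.0533,-0.04,0,1],[0,0,0,0.12,-0.0933,0,1],[0,0,0,0.1867,-0.1467,0,1],[0,0,0,0.24,-0.1867,0,1],[0,0,0,0.2667,-0.2007,0,1],[0,0,0,0.2667,-0.2007,0.0667,1],[0,0,0,0.2667,-0.2007,0.1333,1],[0,0,0,0.2667,-0.2007,0.16,1],[0,0,0,0.2667,-0.2007,0.16,0.5],[0,0,0,0.2667,-0.2007,0.16,0.2],[0,0,0,0.2667,-0.2007,0.16,0],[0,0,0,0.2667,-0.2007,0.16,0],[0,0,0,0.2667,-0.2007,0.16,0],[0,0,0,0.2667,-0.2007,0.16,0]],
  ],
)

```text
clock: 20.02
position: [0.5748, -0.0116, 0.2495]
ee_rot: [1.0, -0.025, 0.001, -0.0]
ft_force: [2.3, 1.6, 6.4]
grip_width: 0.195
grasp_force: 29.3
```

jog_arm(
  plan=[
    [[0,0,0,0,0,0,1],[0,0,0,0,0,0,1],[0,0,0,0,0,0,1],[0,0,0,0,0,-0.0667,1],[0,0,0,0.0467,0,-0.1067,0],[0,0,0,0.0467,0,-0.1067,0],[0,0,0,0.0467,0,-0.1067,0],[0,0,0,0.0467,0,-0.1067,0],[0,0,0,0.0467,0,-0.0533,0],[0,0,0,0.0467,0,-0.0107,0],[0,0,0,0.0467,0,-0.0107,0]],
  ],
)

```text
clock: 21.4
position: [0.6074, -0.0141, 0.2541]
ee_rot: [1.0, -0.025, -0.002, 0.0]
ft_force: [1.6, 0.7, 2.4]
grip_width: -0.001
grasp_force: 0.0
```

Converted, -0.09 m is -0.12, -0.085 m is -0.1133.

jog_arm(
  plan=[
    [[0,0,0,-0.0133,0,0,0],[0,0,0,-0.024,0,0,0],[0,0,0,-0.0347,0,0,0],[0,0,0,-0.0453,0,-0.0027,0],[0,0,0,-0.056,0,-0.0053,0],[0,0,0,-0.0667,0,-0.0053,0],[0,0,0,-0.0773,0,-0.0053,0],[0,0,0,-0.088,0,-0.0027,0],[0,0,0,-0.0973,0,0,0],[0,0,0,-0.1053,0,0,0],[0,0,0,-0.1133,0,0,0],[0,0,0,-0.12,0,0,0],[0,0,0,-0.12,0,0,0]],
  ],
)

```text
clock: 23.02
position: [0.5188, -0.0092, 0.2565]
ee_rot: [1.0, -0.025, -0.0, 0.0]
ft_force: [0.4, 0.7, -0.1]
grip_width: 0.003
grasp_force: 0.2
```

jog_arm(
  plan=[
    [[0,0,0,-0.004,0,0,0],[0,0,0,-0.008,0,0,0],[0,0,0,-0.008,0,0,0]],
  ],
)

```text
clock: 23.4
position: [0.5144, -0.0089, 0.2573]
ee_rot: [1.0, -0.025, 0.002, 0.0]
ft_force: [6.2, -0.9, 1.3]
grip_width: -0.003
grasp_force: 3.1
```

Converted, -0.005 m is -0.0067, -0.003 m is -0.004.

jog_arm(
  plan=[
    [[0,0,0,-0.004,0,0,0],[0,0,0,-0.0067,0,0,0],[0,0,0,-0.0067,0,0,0]],
  ],
)

```text
clock: 23.78
position: [0.5126, -0.0089, 0.2579]
ee_rot: [1.0, -0.025, 0.006, -0.0]
ft_force: [25.7, -1.2, -7.0]
grip_width: 0.001
grasp_force: 12.1
```

jog_arm(
  plan=[
    [[0,0,0,-0.004,0,0,0],[0,0,0,-0.004,0,0,0]],
  ],
)

```text
clock: 24.02
position: [0.5117, -0.009, 0.2581]
ee_rot: [1.0, -0.025, 0.008, -0.001]
ft_force: [39.7, -1.2, -16.6]
grip_width: 0.003
grasp_force: 19.1
```

At the stop: 40 N with hardly any motion. I'll back off, retreat and check.

jog_arm(
  plan=[
    [[0,0,0,0.0267,0,0,0],[0,0,0,0.0333,0,-0.0533,0],[0,0,0,0.0333,0,-0.1333,0],[0,0,0,-0.04,0.0667,-0.1467,0],[0,0,0,-0.1067,0.1333,-0.1467,0],[0,0,0,-0.1733,0.1867,-0.1467,0],[0,0,0,-0.2,0.2,-0.1467,0],[0,0,0,-0.2,0.2,-0.1467,0]],
  ],
)

```text
clock: 25.02
position: [0.3457, -0.1525, 0.3667]
ee_rot: [1.0, -0.027, -0.0, 0.0]
ft_force: [-0.0, 0.9, 0.2]
grip_width: -0.003
grasp_force: 0.0
```

Run:
```python
from h import *
a=manip.camera("side");b=manip.camera("top")
f=lambda im:cv2.resize(im,(400,400),interpolation=cv2.INTER_CUBIC)
cv2.imwrite("pics/s8.png",np.hstack([f(a[190:260,365:435]),f(b[195:255,215:275])]))
rs=blob(a,"red",(380,180,425,220));rt=blob(b,"red",(225,225,265,260));print(rs,rt)
if rs and rt:
  K=tri(rs[:2],rt[:2]);print("knob",K,"edge",K@[.049,.9988,0]+.016)
  yb=np.array([.049,.9988,0]);P=np.array([.5296,-.1041,.2204])+yb*((K-[.5296,-.1041,0])@yb);xb=np.array([.9988,-.049,0])
  d=K-P;print("v",np.arctan2(d[2],-d@xb)-.873)
  for v in(0,.1,.2):
    k=P-.06*np.cos(.873+v)*xb+[0,0,.06*np.sin(.873+v)];print(v,proj("side",k),proj("top",k))
for r in(219,222):print(r,b[r,233:242].tolist(),b[r,253:261,1])
```

```text
(np.float64(394.44262295081967), np.float64(194.09016393442624), 122, np.int64(389), np.int64(400), np.int64(188), np.int64(201)) (np.float64(240.3125), np.float64(244.04166666666666), 96, np.int64(235), np.int64(245), np.int64(239), np.int64(249))
knob [ 0.4956 -0.0072  0.2664] edge 0.033138703176263176
v -0.00211442423944308
0 [393.9864 194.2231] [239.8695 243.8041]
0.1 [395.1292 195.0017] [239.7269 240.8503]
0.2 [396.3066 196.1352] [239.6491 237.716 ]
219 [[154, 149, 147], [152, 150, 148], [128, 164, 179], [79, 196, 228], [68, 202, 232], [49, 143, 162], [26, 45, 49], [38, 33, 32], [41, 39, 38]] [ 51  46  36  77 124 142 150 153]
222 [[152, 148, 144], [152, 149, 146], [128, 171, 188], [80, 205, 233], [62, 181, 209], [47, 83, 92], [48, 45, 45], [42, 37, 37], [100, 97, 100]] [ 36  20  31 105 150 152 152 151]
```

View pics/s8.png

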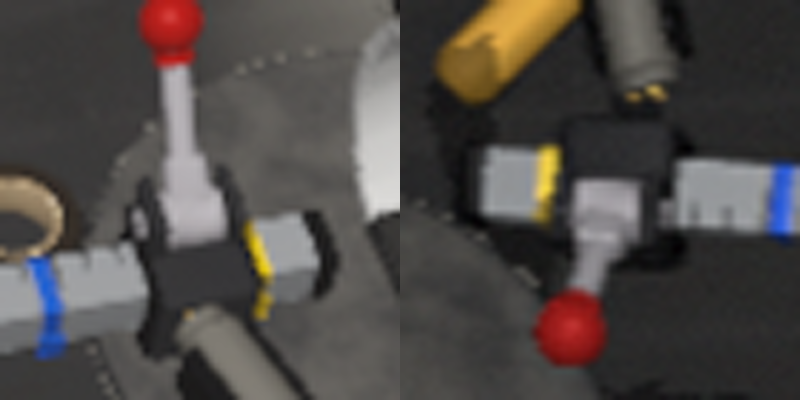

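The lever reads about 0 rad. The collar edge meets the tape's inner edge, to within about 1 mm in the top view (tape at crop 537–560, collar from about 562). I'm handing it in.

```bash
python3 -c "
from workcell import manip
print(manip.hand_in())"
```

```text
the job is handed in; nothing more can be done
None
```

The job is handed in, though no verdict came back: the collar's outer edge measures within about 1 mm of the yellow tape's inner edge, the lever is back at its clamped stop (about 0 rad), and the arm is clear.

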